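# Check the lid temperature of the vial heater

### The job

First lower the open lid of the white vial heater fully shut without letting it slam. Then take the contact thermometer out of its holder block and hold it upright with its sprung tip inside the ring marked on the closed lid, pressed lightly so that the tip is pushed in about half-way and not to its stop. Finish holding it there, still in the gripper and pressed on the spot; do not let go, and leave the cup, bottle and logbook alone.

Things in the scene. Friction and masses are not known exactly. Their poses are not given: they have to be found in the camera images.
- heater: White vial heater, a fixed open box 160 (x) by 200 (y) by 78 mm high without its lid, vials inside. Origin at the centre of its underside; its +x points to the hinged rear side, -x to the front (a dark window and a knob), z up. It may stand left or right of the middle and be turned.
- lid_hinge (a point): Middle of the lid's hinge line, on the heater's rear top edge: 80 mm to the heater's +x and 78 mm above its underside. The hinge line runs along the heater's y.
- heater_lid (a joint): Lid angle in rad: 0 = shut, grows as its front edge rises (starts 0.5 to 0.95). A flat white slab 160 mm from hinge to front edge, 200 mm wide, 12 mm thick, underside on the hinge line, with a grey lip 70 mm wide projecting 12 mm at the front. The stiff hinge holds any angle; 1 to 3 N down near the front edge lowers it. Shut, its top is level, 90 mm above the work surface.
- spot (a point): The marked spot: centre of a flat bright disc 30 mm across, edged by a thin dark ring, on the top face of the lid (moves with the lid). In the lid's frame it lies 75 mm from the hinge line towards the front and 35 mm to the heater's +y side of the middle. z points out of the lid's top; up when the lid is shut.
- holder: Fixed grey block 80 by 80 by 75 mm high with an upright round hole of 17 mm in the middle of its top, in which the thermometer stands. Origin at the centre of its underside.
- probe_grip (a point): Contact thermometer (~120 g), a round handheld probe upright in the holder. Point on its axis, half-way up its grey grip (25 mm diameter, 64 mm long); z is its axis, tip to head. 38 mm below: underside of a 32 mm collar resting on the holder's top, then a 14 mm stem 45 mm long and the sprung tip 16 mm more: lift over 61 mm to clear the holder. 32 to 42 mm above: a black head, 23 mm wide.
- tip_end (a point): Centre of the flat end of the sprung tip (12 mm disc), 99 mm below probe_grip when the tip is fully out.
- plunger (a joint): How far the sprung tip is pushed into the stem, in m: 0 = fully out, 0.012 = at its stop. The spring takes 0.9 N to start moving, 2.7 N at 6 mm and 4.5 N at the stop.
- cup: Bystander: paper cup, 74 mm across, 90 mm high, beyond the work.
- reagent: Bystander: amber bottle, 64 mm across, 150 mm high, beyond the work.
- logbook: Bystander: closed logbook, 212 by 152 by 20 mm, at the left.

How it is judged:
By the outcome, as a careful person would: the job done as asked, in the order asked, and still so for the second after the job is handed in, while the arm keeps its last pose, push and grip.
It also fails if it takes over 58 s, if anything falls off the work surface, if the arm or the gripper's body presses on something with over 40 N, if the wrist force passes 120 N, or if a joint passes its speed limit or range.

### The arm

A 6-joint arm with a two-finger parallel gripper is mounted at the origin on the work surface. World frame = base frame: x ahead of the robot, y to its left, z up, the work surface at z = 0. Lengths are in m, angles in rad, forces in N, time in s.
With the tool pointing down it reaches from about 0.375 to 0.9 m from the base axis. Payload 3.1 kg.
Tool frame: the origin (TCP) lies midway between the tips of the shut fingers; the grasp point (between the pads) lies 19 mm behind it (pinch_z is the distance from the TCP to the grasp point, in m); z points along the fingers, y is the line along which they close (so a half turn about z gives the same grasp; the last joint's range is limited). The gripper opens to 85 mm and grips with 20 to 120 N. Pads are 22 mm wide; open, the fingers measure 114 mm over their backs; the gripper's body (76 mm by 85 mm) begins 54 mm behind the grasp point. The pads swing forward as they close: fully open they stand 13 mm farther back than shut.
Start: joints at [-1.387, 0.527, 1.433, -0, 1.181, -0.178], TCP at [0.221, -0.585, 0.231] pointing down, gripper open.
Joint ranges: [-3.08, 3.08], [-0.75, 2.2], [0.22, 2.44], [-1.43, 4.57], [0, 2.65], [-2.85, 2.85]. Speed limits (rad/s): [2.79, 2.79, 3.14, 3.14, 3.14, 3.14].

### API

Orientations are given as a unit quaternion [x, y, z, w].
In Python, from station import sense, snapshot, camera_params, sign_off, pinch_z gives the robot as it stands. The module is installed in compiled form; this text tells all that it offers.
- The arm moves only by the shell command python3 -m handwheel 'ROWS' [FORCE]. ROWS is JSON, a list that holds one entry, the list of rows, each a list of 7 numbers: the turn, a rotation vector about the tool's x, y, z in degrees, then the shift along the tool's x, y, z in m, then the opening, from 0 (shut) to 1 (fully open). A call has 1 to 20 rows; each row shifts and turns the commanded pose from where the row before left it, along the tool's axes as they then stand; what a row does not reach is not made up. A row lasts 1/8 s, in which the tool goes at most 62.5 mm and 10.7 degrees, less where a joint would pass 70% of its speed; a pose out of reach is approached as far as the arm can. A call with a gripper value outside its range is refused whole. The fingers move at their own pace and stop on an object; FORCE is the grip in N (left out, the last holds). Time passes only in rows, so rows that do not move let the fingers close. It gives the time, the measured TCP pose, the force, the opening and the grip force at its end, in the units of the state.
- sense(): the state, without advancing time (a new reading comes with each control period).
- snapshot(name): name is "scene" or "top" or "wrist"; returns the picture (480x640x3 uint8, red, green, blue); there is no depth.
- camera_params(name): a dict with "fx", "fy", "cx", "cy" (pixels), "k1" (the pictures are not rectified: a ray, as slopes to the right and down, at radius r is drawn at 1 + k1 r^2 times it, then the intrinsics apply), "world_to_cam" (4x4, takes a point from world to camera coordinates); the wrist camera has in their place "mount" (4x4, takes a point from camera to tool coordinates, whose origin is the TCP and whose axes are the flange's). Camera axes: x right, y down, z forward; pixel columns grow to the right and rows downward; lengths in m; the calibration is good to about 2 mm. A picture is of the moment at which its call begins: read the wrist's pose just before it. camera_params takes no time and is no camera call.
- sign_off(): hands the job in; it is judged then, once.
The state is a dict: "t": time; "q": joint angles; "qd": joint speeds; "tau": joint torques, N m; "tcp_pos": TCP position; "tool_rot": TCP orientation; "force": force on the tool from outside, world axes, zero at the start; "ft_torque": the same for the moment, N m; "finger_gap": opening from 0.0 (shut) to 1.0 (fully open); "gripper_force": force on a finger pad.
Only numpy, scipy, OpenCV 4.12 (cv2) and the standard library are available. Lean on these libraries where they do the work, as an engineer would, in place of code of your own. Each camera call takes 0.05 s, during which the arm holds its last target. There are 200 camera calls.

## Working session

There is one attempt and no reset: what is moved stays moved. The work goes in short steps, Python scripts to look and compute and a shell command to move; the robot and the scene stay as the last step left them, time stands still between calls to the robot, and variables do not carry over. Pictures are saved under pics/ and viewed, at most 10 in all, crops included, and the job is handed in when it is done.

```bash
mkdir -p pics; python3 - <<'E'
from station import *
import cv2,numpy as np
s=sense();print({k:np.round(v,3) for k,v in s.items()},pinch_z if not callable(pinch_z) else pinch_z())
for n in("scene","top"):
    cv2.imwrite(f"pics/{n}1.png",snapshot(n)[:,:,::-1]); print(n,{k:np.round(v,4).tolist() for k,v in camera_params(n).items()})
print({k:np.round(v,4).tolist() for k,v in camera_params("wrist").items()})
E
```

```text
{'t': np.float64(0.0), 'q': array([-1.387,  0.528,  1.434,  0.   ,  1.181, -0.178]), 'qd': array([ 0.001, -0.002, -0.   , -0.   ,  0.001,  0.   ]), 'tau': array([-2.0000e-03, -4.4236e+01, -1.7802e+01, -0.0000e+00,  8.0000e-03,
       -0.0000e+00]), 'tcp_pos': array([ 0.221, -0.584,  0.23 ]), 'tool_rot': array([ 0.984,  0.18 ,  0.   , -0.001]), 'force': array([0.494, 0.823, 0.083]), 'ft_torque': array([ 0.004, -0.004, -0.011]), 'gripper_force': np.float64(0.0), 'finger_gap': np.float64(1.001)} 0.0187
scene {'fx': 562.3619, 'fy': 562.3619, 'cx': 324.8753, 'cy': 241.4965, 'k1': -0.1468, 'world_to_cam': [[0.6647, 0.7471, -0.0041, -0.5207], [0.6201, -0.5548, -0.5547, -0.2485], [-0.4167, 0.3662, -0.832, 1.4071], [0.0, 0.0, 0.0, 1.0]]}
top {'fx': 483.855, 'fy': 483.855, 'cx': 322.9473, 'cy': 240.6291, 'k1': -0.0533, 'world_to_cam': [[-0.0437, -0.999, 0.0066, 0.1608], [-0.9699, 0.0408, -0.2399, 0.651], [0.2394, -0.0169, -0.9708, 1.2081], [0.0, 0.0, 0.0, 1.0]]}
{'fx': 372.1868, 'fy': 372.1868, 'cx': 324.7339, 'cy': 242.7788, 'k1': -0.0068, 'mount': [[-0.0006, -0.9638, -0.2668, 0.0677], [1.0, -0.0007, 0.0004, -0.0005], [-0.0006, -0.2668, 0.9638, -0.1423], [0.0, 0.0, 0.0, 1.0]]}
```

View pics/scene1.png

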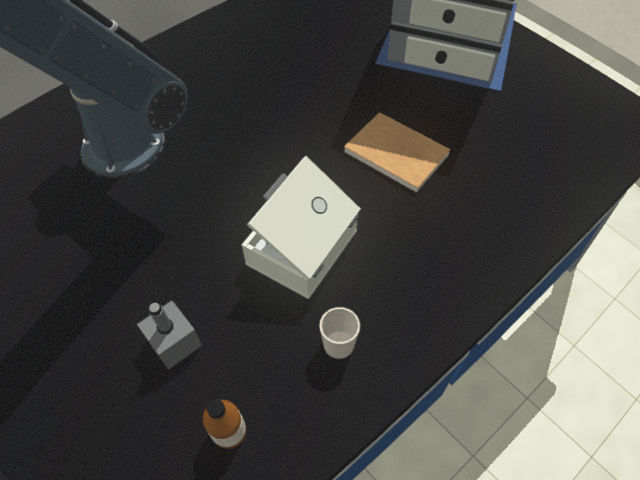

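View pics/top1.png

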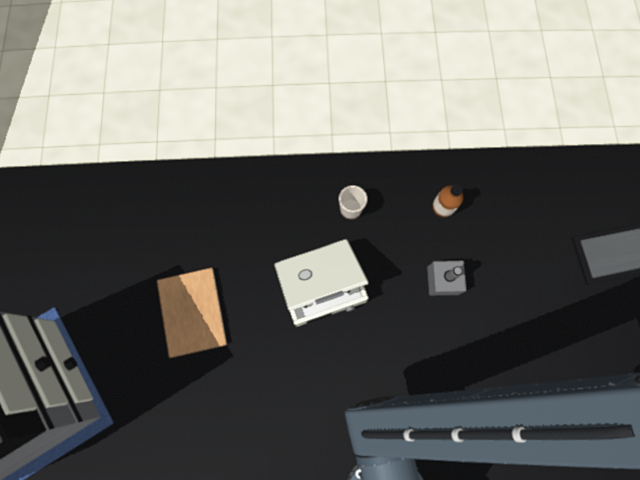

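The scene view shows the lid corners at about (307,157), (360,209), (311,277) and (249,223), with the spot at (319,205). In the top view the spot is at (305,275) and the holder top at about (447,272). I'll enlarge the parts that matter.

```bash
python3 - <<'E'
import cv2,numpy as np
a=cv2.imread("pics/scene1.png");b=cv2.imread("pics/top1.png")
r=lambda i,x,y,w,h:cv2.resize(i[y:y+h,x:x+w],(400,300),interpolation=cv2.INTER_CUBIC)
# scale: scene heater 160x120 (2.5x) ; top heater 120x90 (3.33x); scene holder 100x75 (4x); top holder 100x75 (4x)
o=np.vstack([np.hstack([r(a,230,150,160,150),r(b,265,235,120,90)]),np.hstack([r(a,120,295,100,75),r(b,400,240,100,75)])])
cv2.imwrite("pics/crop1.png",o)
E
```

```text
(no output)
```

View pics/crop1.png

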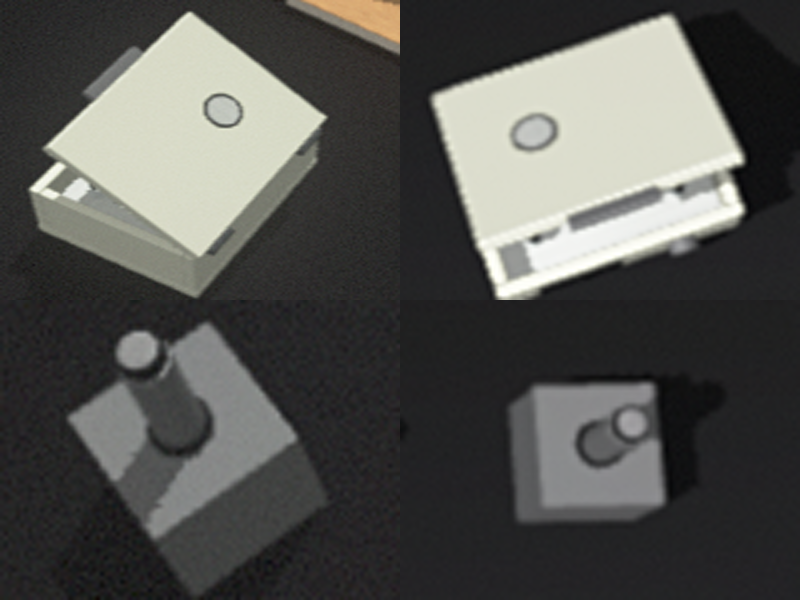

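```bash
cat >h.py <<'E'
import numpy as np
from station import *
from scipy.optimize import least_squares
from scipy.spatial.transform import Rotation as R
def proj(P,n,T=None):
    c=camera_params(n); T=np.array(c["world_to_cam"]) if T is None else T
    p=np.atleast_2d(P)@T[:3,:3].T+T[:3,3]; s=p[:,:2]/p[:,2:]; s=s*(1+c["k1"]*(s**2).sum(1,keepdims=True))
    return s*[c["fx"],c["fy"]]+[c["cx"],c["cy"]]
def wristT(s):
    M=np.eye(4);M[:3,:3]=R.from_quat(s["tool_rot"]).as_matrix();M[:3,3]=s["tcp_pos"]
    return np.linalg.inv(M@np.array(camera_params("wrist")["mount"]))
def heater(v,L): # lid frame pts (d from hinge to front, y, height above underside)
    x,y,yaw,a=v; L=np.atleast_2d(L); d,yy,h=L.T
    lx=.08-d*np.cos(a)+h*np.sin(a)*1; lz=.078+d*np.sin(a)+h*np.cos(a)
    return np.c_[x+lx*np.cos(yaw)-yy*np.sin(yaw),y+lx*np.sin(yaw)+yy*np.cos(yaw),lz]
E
python3 - <<'E'
from h import *
L=[[.16,.1,.012],[0,.1,.012],[0,-.1,.012],[.16,-.1,.012],[.075,.035,.012]]
S=np.array([[306,156],[360.4,209],[310.8,278.5],[248,224.5],[319.2,205]])
T=np.array([[288.4,307.9],[274.6,262.9],[346.6,239.2],[368.2,283],[305.2,274.6]])
f=lambda v:np.r_[proj(heater(v,L),"scene")-S,proj(heater(v,L),"top")-T].ravel()
r=least_squares(f,[.55,.1,.1,.7],loss="soft_l1");print("heater",r.x.round(4));print(f(r.x).reshape(-1,2).round(1).tolist())
print("lip/front mid",heater(r.x,[.16,0,.012]).round(3),"spot shut",heater(np.r_[r.x[:3],0],[.075,.035,.012]).round(3))
hs=np.array([[172.5,300.5],[194.5,329.5],[159.2,355],[137,324]]);ht=np.array([[434.2,261],[463.8,260.5],[466.2,290.8],[435.5,291.8]])
def hc(v):
    c=np.array([[-1,1],[1,1],[1,-1],[-1,-1]])*.04; a=v[2]
    return np.c_[c@np.array([[np.cos(a),np.sin(a)],[-np.sin(a),np.cos(a)]])+v[:2],np.full(4,.075)]
best=None
for ks in range(4):
  for kt in range(4):
    g=lambda v:np.r_[proj(hc(v),"scene")-np.roll(hs,ks,0),proj(hc(v),"top")-np.roll(ht,kt,0)].ravel()
    q=least_squares(g,[.6,-.15,0.])
    if best is None or q.cost<best.cost: best=q
print("holder",best.x.round(4),best.fun.round(1))
g=lambda p:np.r_[proj(p,"scene")[0]-[154.5,308],proj(p,"top")[0]-[457.8,270.5]]
q=least_squares(g,[.6,-.15,.15]);print("head",q.x.round(4),q.fun.round(1))
E
```

```text
heater [0.5484 0.1423 0.2878 0.5506]
[[-0.8, -0.0], [0.6, -0.6], [-1.3, 0.4], [-0.6, -1.0], [-0.7, 0.3], [-0.1, 0.4], [-0.5, -0.8], [-0.3, -1.2], [-1.1, -1.7], [-0.1, -0.2]]
lip/front mid [[0.5   0.128 0.172]] spot shut [[0.543 0.177 0.09 ]]
holder [ 0.5508 -0.1962 -0.0276] [-0.8 -0.4 -0.5 -0.3 -1.2 -0.6 -0.5 -0.2 -0.1 -1.4 -1.  -0.6 -0.7 -0.6
 -0.6 -0.9]
head [ 0.5496 -0.1965  0.1502] [-0.3  0.  -0.4 -0.2]
```

Heater is at (0.548, 0.142), yaw 0.288, lid at about 0.55 rad. The holder and probe agree at (0.550, -0.197). I'm moving above the lid's front with the fingers shut.

```bash
cat >>h.py <<'E'
def delta(t):
    s=sense(); r=R.from_quat(s["tool_rot"])
    print("t",round(float(s["t"]),2),"tcp",np.round(s["tcp_pos"],4),"F",np.round(s["force"],1),"tool delta",r.inv().apply(np.array(t)-s["tcp_pos"]).round(4),"euler",r.as_euler("xyz",degrees=True).round(2),"gap",round(float(s["finger_gap"]),3),round(float(s["gripper_force"]),1))
E
python3 -m handwheel '[[[0,0,0,0.0288,-0.0315,0,0],[0,0,0,0.0288,-0.0315,0,0],[0,0,0,0.0288,-0.0315,0,0],[0,0,0,0.0288,-0.0315,0,0],[0,0,0,0.0288,-0.0315,0,0],[0,0,0,0.0288,-0.0315,0,0],[0,0,0,0.0288,-0.0315,0,0],[0,0,0,0.0288,-0.0315,0,0],[0,0,0,0.0288,-0.0315,0,0],[0,0,0,0.0288,-0.0315,0,0],[0,0,0,0.0288,-0.0315,0,0],[0,0,0,0.0288,-0.0315,0,0],[0,0,0,0.0288,-0.0315,0,0],[0,0,0,0.0288,-0.0315,0,0],[0,0,0,0.0288,-0.0315,0,0],[0,0,0,0.0288,-0.0315,0,0],[0,0,0,0.0288,-0.0315,0,0],[0,0,0,0.0288,-0.0315,0,0]]]'
python3 - <<'E'
from h import *
import cv2
delta([.505,.1295,.17])
s=sense(); im=snapshot("wrist")[:,:,::-1].copy()
cv2.imwrite("pics/w1.png",im)
print(proj(heater([.5484,.1423,.2878,.5506],[[.16,.1,.012],[.16,-.1,.012],[.075,.035,.012],[0,0.1,.012]]),"wrist",wristT(s)).round())
E
```

```text
t: 2.35
tcp_pos: [0.5055, 0.1307, 0.231]
tool_rot: [0.984, 0.18, -0.0, 0.0]
force: [-0.1, 0.0, 0.3]
finger_gap: 0.004
gripper_force: 0.0
t 2.35 tcp [0.5055 0.1307 0.231 ] F [-0.1  0.   0.3] tool delta [-0.0009  0.0009  0.061 ] euler [-1.800e+02  4.000e-02  2.074e+01] gap 0.004 0.0
[[151. 260.]
 [498. 284.]
 [280. 137.]
 [196.  35.]]
```

View pics/w1.png

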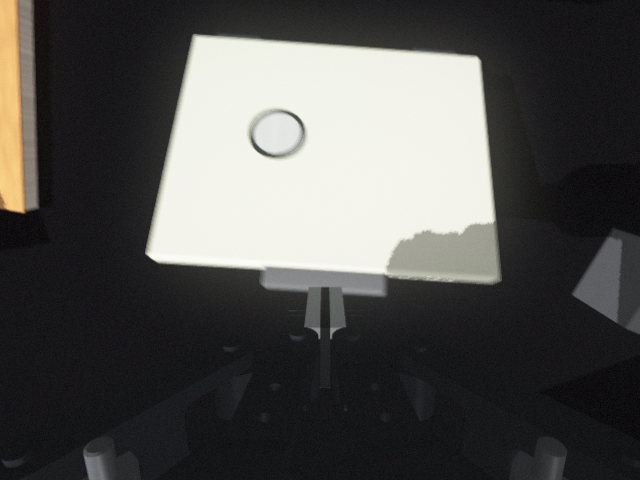

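The wrist view shows the lid's front corners at (148,257) and (500,282) and the spot at (277,133), all within a few pixels of prediction. Now I'll lower gently.

```bash
python3 -m handwheel '[[[0,0,0,0.002,0,0.017,0],[0,0,0,0.002,0,0.017,0],[0,0,0,0,0,0.015,0],[0,0,0,0,0,0.005,0],[0,0,0,0,0,0.005,0],[0,0,0,0,0,0.005,0],[0,0,0,0,0,0.005,0],[0,0,0,0,0,0.005,0],[0,0,0,0,0,0.005,0]]]'
python3 -m handwheel '[[[0,0,0,-0.001,0,0.005,0],[0,0,0,-0.001,0,0.005,0],[0,0,0,-0.001,0,0.005,0],[0,0,0,-0.001,0,0.005,0],[0,0,0,-0.001,0,0.005,0],[0,0,0,-0.001,0,0.005,0],[0,0,0,-0.001,0,0.005,0],[0,0,0,-0.001,0,0.005,0],[0,0,0,0,0,0.004,0],[0,0,0,0,0,0.004,0]]]'
```

```text
t: 3.52
tcp_pos: [0.5093, 0.1307, 0.1521]
tool_rot: [0.984, 0.18, 0.0, 0.0]
force: [-0.3, -0.6, 1.0]
finger_gap: 0.001
gripper_force: 0.7
t: 4.78
tcp_pos: [0.5016, 0.1278, 0.104]
tool_rot: [0.984, 0.18, -0.0, 0.0]
force: [-0.9, -0.1, 1.7]
finger_gap: 0.004
gripper_force: 0.7
```

Contact is light at 1–2 N. I'm going on to shut, slowly.

```bash
python3 -m handwheel '[[[0,0,0,0,0,0.003,0],[0,0,0,0,0,0.003,0],[0,0,0,0,0,0.003,0],[0,0,0,0,0,0.002,0],[0,0,0,0,0,0.002,0],[0,0,0,0,0,0.0005,0],[0,0,0,0,0,0,0],[0,0,0,0,0,0,0]]]'
python3 -m handwheel '[[[0,0,0,0,0,0.001,0],[0,0,0,0,0,0,0]]]'
```

```text
t: 5.78
tcp_pos: [0.5021, 0.1279, 0.0909]
tool_rot: [0.984, 0.18, 0.001, 0.0]
force: [-0.8, 0.2, -0.2]
finger_gap: -0.002
gripper_force: 0.0
t: 6.02
tcp_pos: [0.5021, 0.1279, 0.0901]
tool_rot: [0.984, 0.18, 0.001, 0.0]
force: [0.1, -0.4, 2.7]
finger_gap: -0.003
gripper_force: 1.2
```

```bash
python3 -m handwheel '[[[0,0,0,0,0,0.001,0],[0,0,0,0,0,0,0]]]'
python3 -m handwheel '[[[0,0,0,0,0,0.0007,0],[0,0,0,0,0,0,0],[0,0,0,0,0,0,0]]]'
```

```text
t: 6.28
tcp_pos: [0.5021, 0.1279, 0.09]
tool_rot: [0.984, 0.18, 0.001, 0.0]
force: [-1.1, 0.1, 10.1]
finger_gap: 0.002
gripper_force: 4.9
t: 6.65
tcp_pos: [0.5021, 0.1279, 0.0899]
tool_rot: [0.984, 0.18, 0.001, 0.0]
force: [-2.7, -0.1, 15.7]
finger_gap: -0.0
gripper_force: 7.4
```

```bash
python3 -m handwheel '[[[0,0,0,0,0,-0.01,0],[0,0,0,0,0,-0.04,0],[0,0,0,0,0,-0.05,1],[0,0,0,0,0,-0.05,1],[0,0,0,0,0,0,1]]]'
python3 - <<'E'
from h import *
import cv2
s=sense(); im=snapshot("wrist"); cv2.imwrite("pics/w2.png",im[:,:,::-1]); T=wristT(s)
v=[.5484,.1423,.2878,0]
c=proj(heater(v,[[.16,.1,.012],[.16,-.1,.012],[.075,.035,.012],[0,.1,.012],[0,-.1,.012]]),"wrist",T);print(c.round(1))
delta([.55,-.1965,.2])
E
```

```text
t: 7.28
tcp_pos: [0.5044, 0.1281, 0.2422]
tool_rot: [0.984, 0.18, 0.005, 0.001]
force: [1.2, -0.7, -1.0]
finger_gap: 0.637
gripper_force: 0.0
[[200.1 259. ]
 [438.8 275.4]
 [283.  160.3]
 [197.5  47.5]
 [471.9  69.8]]
t 7.33 tcp [0.5026 0.1279 0.2399] F [-0.   0.4 -0.1] tool delta [-0.0707  0.3201  0.04  ] euler [179.92  -0.24  20.73] gap 0.723 0.0
```

View pics/w2.png

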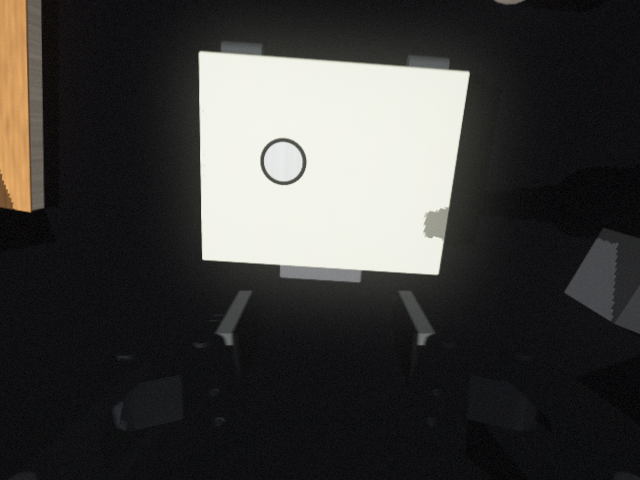

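Lid is shut and level; the ring is at (283,161), predicted (283,160). Next, above the probe.

```bash
python3 -m handwheel '[[[0,0,0,-0.0088,0.04,0,1],[0,0,0,-0.0088,0.04,0,1],[0,0,0,-0.0088,0.04,0,1],[0,0,0,-0.0088,0.04,0,1],[0,0,0,-0.0088,0.04,0,1],[0,0,0,-0.0088,0.04,0,1],[0,0,0,-0.0088,0.04,0,1],[0,0,0,-0.0088,0.04,0,1],[0,0,0,0,0,0,1]]]'
python3 - <<'E'
from h import *
import cv2
s=sense(); im=snapshot("wrist"); cv2.imwrite("pics/w3.png",im[:,:,::-1]); T=wristT(s)
print(proj([[.55,-.1965,.155],[.55,-.1965,.081]]+[[.5508+a*.04,-.1962+b*.04,.075] for a in(-1,1) for b in (-1,1)],"wrist",T).round(1))
delta([.55,-.1965,.095])
E
```

```text
t: 8.45
tcp_pos: [0.5486, -0.1989, 0.2359]
tool_rot: [0.984, 0.178, -0.001, -0.001]
force: [-0.1, 0.8, -0.2]
finger_gap: 1.002
gripper_force: 0.0
[[322.9 248.3]
 [323.4 222.7]
 [350.6 278.2]
 [262.8 247.2]
 [386.6 191.9]
 [293.8 156.6]]
t 8.5 tcp [ 0.548  -0.197   0.2359] F [0.5 0.9 0.3] tool delta [0.0024 0.0008 0.1409] euler [-1.798e+02  1.400e-01  2.059e+01] gap 1.003 0.0
```

View pics/w3.png

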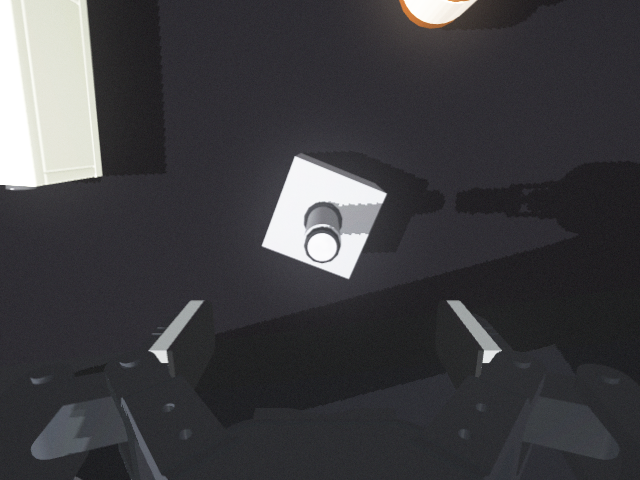

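Head cap at (322,245), 2 mm from prediction, and nothing is in the fingers' way. Descend and grasp.

```bash
python3 -m handwheel '[[[0.2,0,0,0.003,0.0008,0.02,1],[0,0,0,0,0,0.03,1],[0,0,0,0,0,0.03,1],[0,0,0,0,0,0.03,1],[0,0,0,0,0,0.02,1],[0,0,0,0,0,0.011,1],[0,0,0,0,0,0,1]]]' 60
python3 -m handwheel '[[[0,0,0,0,0,0,0],[0,0,0,0,0,0,0],[0,0,0,0,0,0,0],[0,0,0,0,0,0,0],[0,0,0,0,0,0,0],[0,0,0,0,0,0,0],[0,0,0,0,0,0,0],[0,0,0,0,0,0,0]]]' 60
python3 -c "
from h import *
delta([.55,-.1965,.094])"
```

```text
t: 9.38
tcp_pos: [0.5512, -0.1944, 0.0961]
tool_rot: [0.984, 0.18, -0.001, -0.003]
force: [-0.3, 0.1, -0.1]
finger_gap: 1.0
gripper_force: 0.0
t: 10.38
tcp_pos: [0.5523, -0.1958, 0.0978]
tool_rot: [0.984, 0.18, 0.0, -0.001]
force: [-0.4, 0.5, 5.5]
finger_gap: 0.279
gripper_force: 58.6
t 10.38 tcp [ 0.5523 -0.1958  0.0978] F [-0.4  0.5  5.5] tool delta [-0.0024 -0.0001  0.0038] euler [-1.7984e+02 -3.0000e-02  2.0730e+01] gap 0.279 58.6
```

```bash
python3 -m handwheel '[[[0,0,0,0,0,-0.005,0],[0,0,0,0,0,-0.01,0],[0,0,0,0,0,-0.015,0],[0,0,0,0,0,-0.02,0],[0,0,0,0,0,-0.02,0],[0,0,0,0,0,-0.02,0],[0,0,0,0,0,-0.02,0],[0,0,0,0,0,-0.01,0],[0,0,0,0,0,0,0],[0,0,0,0,0,0,0]]]'
python3 -c "
from h import *
delta([.543,.177,.20])"
```

```text
t: 11.62
tcp_pos: [0.5516, -0.1957, 0.2165]
tool_rot: [0.984, 0.18, -0.001, -0.002]
force: [-0.6, 0.7, -2.6]
finger_gap: 0.275
gripper_force: 58.8
t 11.62 tcp [ 0.5516 -0.1957  0.2165] F [-0.6  0.7 -2.6] tool delta [ 0.1239 -0.3516  0.018 ] euler [-1.7973e+02  5.0000e-02  2.0730e+01] gap 0.275 58.8
```

```bash
python3 -m handwheel '[[[0,0,0,0.006,-0.0176,0,0],[0,0,0,0.0103,-0.0293,0,0],[0,0,0,0.0103,-0.0293,0,0],[0,0,0,0.0103,-0.0293,0,0],[0,0,0,0.0103,-0.0293,0,0],[0,0,0,0.0103,-0.0293,0,0],[0,0,0,0.0103,-0.0293,0,0],[0,0,0,0.0103,-0.0293,0,0],[0,0,0,0.0103,-0.0293,0,0],[0,0,0,0.0103,-0.0293,0,0],[0,0,0,0.0103,-0.0293,0,0],[0,0,0,0.0103,-0.0293,0,0],[0,0,0,0.0046,-0.0117,0,0],[0,0,0,0,0,0,0],[0,0,0,0,0,0,0],[0,0,0,0,0,0,0]]]'
python3 - <<'E'
from h import *
import cv2
delta([.543,.177,.18])
s=sense(); a=snapshot("wrist");b=snapshot("scene");c=snapshot("top")
p=[.543,.177,.09]; print(proj(p,"wrist",wristT(s)).round(),proj(p,"scene").round(),proj(p,"top").round())
o=np.hstack([cv2.resize(a,(400,300)),cv2.resize(b[140:290,230:430],(400,300),interpolation=cv2.INTER_CUBIC)])
cv2.imwrite("pics/c2.png",o[:,:,::-1])
E
```

```text
t: 13.62
tcp_pos: [0.5437, 0.1756, 0.2183]
tool_rot: [0.984, 0.179, -0.0, -0.002]
force: [0.4, 0.5, -2.0]
finger_gap: 0.275
gripper_force: 58.9
t 13.62 tcp [0.5437 0.1756 0.2183] F [ 0.4  0.5 -2. ] tool delta [-0.0001 -0.0014  0.0383] euler [-1.7981e+02  2.0000e-02  2.0650e+01] gap 0.275 58.9
[[324. 234.]] [[311. 213.]] [[308. 283.]]
```

View pics/c2.png

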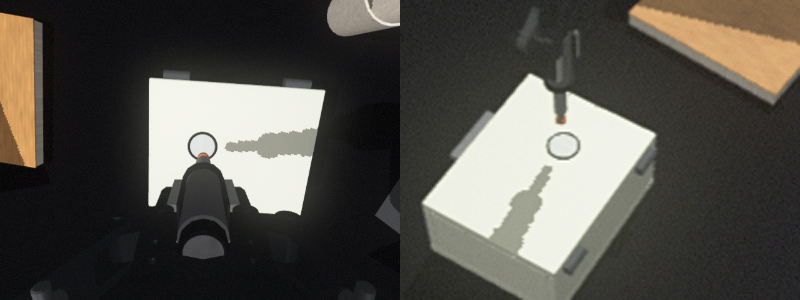

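Ring at (323,234) full-scale wrist, as predicted. The tip shows just in front of it in both views, so I'll check it by triangulation.

```bash
python3 - <<'E'
from h import *
s=sense();T=wristT(s)
g=lambda p:np.r_[proj(p,"wrist",T)[0]-[324.5,247],proj(p,"scene")[0]-[310.5,201]]
q=least_squares(g,[.54,.177,.13]);print(q.x.round(4),q.fun.round(1))
p=R.from_quat(s["tool_rot"]).apply([0,0,.0838])+s["tcp_pos"];print(p.round(4),proj(p,"wrist",T).round(1),proj(p,"scene").round(1))
E
```

```text
[0.5441 0.177  0.1296] [0.  0.3 0.9 0.4]
[0.5437 0.1762 0.1346] [[325.4 250.6]] [[310.9 200. ]]
```

```bash
python3 -m handwheel '[[[0,0,0,0,-0.0008,0.006,0],[0,0,0,0,0,0.008,0],[0,0,0,0,0,0.008,0],[0,0,0,0,0,0.006,0],[0,0,0,0,0,0.005,0],[0,0,0,0,0,0.004,0],[0,0,0,0,0,0,0],[0,0,0,0,0,0,0]]]'
cat >>h.py <<'E'
def avg():
    F=[]
    for i in range(8): s=sense();F.append(s["force"][2]);snapshot("top")
    print("z",s["tcp_pos"].round(4),"Fz",np.mean(F).round(2),np.std(F).round(2),"t",s["t"])
E
python3 -c "
from h import *
avg()"
for i in 1 ; do python3 -m handwheel '[[[0,0,0,0,0,0.002,0],[0,0,0,0,0,0.002,0],[0,0,0,0,0,0.002,0],[0,0,0,0,0,0,0]]]'; python3 -c "
from h import *
avg()"; done
```

```text
t: 14.78
tcp_pos: [0.5435, 0.1776, 0.1816]
tool_rot: [0.984, 0.18, -0.0, -0.002]
force: [-0.7, -0.3, -1.9]
finger_gap: 0.277
gripper_force: 58.9
z [0.5433 0.1776 0.1815] Fz -1.97 0.26 t 15.125
t: 15.68
tcp_pos: [0.5431, 0.1775, 0.175]
tool_rot: [0.984, 0.18, -0.001, -0.002]
force: [0.2, 0.2, -2.2]
finger_gap: 0.277
gripper_force: 58.9
z [0.5433 0.1776 0.1754] Fz -1.44 0.59 t 16.025
```

```bash
python3 -m handwheel '[[[0,0,0,0,0,0.002,0],[0,0,0,0,0,0.001,0],[0,0,0,0,0,0,0]]]' >/dev/null; python3 -c "
from h import *
avg()"
python3 -m handwheel '[[[0,0,0,0,0,0.002,0],[0,0,0,0,0,0,0]]]' >/dev/null; python3 -c "
from h import *
avg()"
```

```text
z [0.5434 0.1776 0.1725] Fz 0.07 0.46 t 16.8
z [0.5434 0.1775 0.1704] Fz 0.4 0.61 t 17.45
```

```bash
python3 -m handwheel '[[[0,0,0,0,0,0.001,0],[0,0,0,0,0,0,0],[0,0,0,0,0,0,0],[0,0,0,0,0,0,0]]]' >/dev/null; python3 -c "
from h import *
avg();avg()
import cv2
a=snapshot('wrist');b=snapshot('scene')
o=np.hstack([cv2.resize(a[120:420,125:525],(400,300)),cv2.resize(b[140:260,240:400],(400,300),interpolation=cv2.INTER_CUBIC)])
cv2.imwrite('pics/c3.png',o[:,:,::-1]);delta([.543,.177,.1695])"
```

```text
z [0.5433 0.1775 0.1694] Fz 1.05 0.29 t 18.35
z [0.5433 0.1776 0.1694] Fz 0.86 0.49 t 18.75
t 18.9 tcp [0.5433 0.1776 0.1693] F [ 0.4 -0.5  0.5] tool delta [-0.0005  0.0004 -0.0002] euler [-179.8    -0.     20.73] gap 0.275 58.9
```

View pics/c3.png

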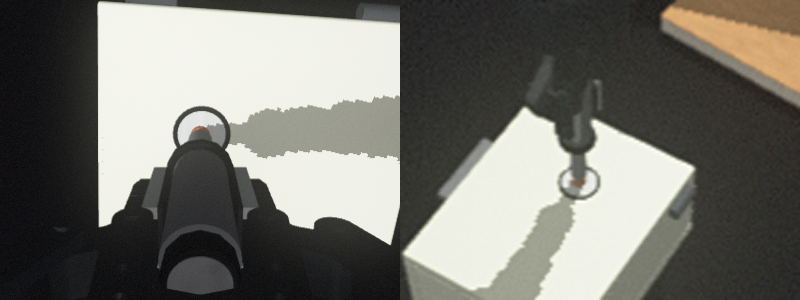

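The tip (orange) sits inside the ring in both views. Net spring force is about 2.8 N, which is about 6 mm of travel, half-way.

```bash
python3 -c "
from station import *
print(sign_off())"
```

```text
the job is handed in; nothing more can be done
None
```

The lid was lowered slowly until fully shut. The thermometer is held upright with its tip inside the ring, pressed in about 6 mm (about 2.8 N, half-way), still in the gripper; handed in at about 19 s.

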